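# Roll a round bar into the V-block and butt it against the stop

## Task

Without gripping or lifting it, roll the aluminium round bar along the bench with your fingers, up the ramp of the blue V-block until it drops into the V. Then push it by its end along the V until its far end butts against the red stop, take your hand away and leave it lying there. Leave the other things on the bench where they are.

Things in the scene. Friction and masses are not known exactly. Their poses are not given: they have to be found in the camera images.
- bar: Solid aluminium round bar, 44 mm diameter, 160 mm long, 0.5 to 0.85 kg, smooth (friction about 0.3), lying on the bench; rolls easily, square to its axis. Origin at its centre; own x = the bar's axis; y and z turn as it rolls (z points to a thin blue line, on top at first). Starts on the ramp side, 240 to 300 mm from the V, parallel to it within 3 degrees, its end 40 to 60 mm short of the stop's plane.
- vblock: Blue steel V-block with lead-in ramp, fixed to the bench. Origin on the bench below the bottom of the V, mid-length. The V runs along its x axis, from x = -100 to +100 mm; faces at 45 degrees; bottom at y = 0, 4 mm high. Crest of the ramp side 22 mm high at y = -20 mm; the far side rises to 44 mm at y = +40 mm. The -x end is open, the red stop closes the +x end.
- stop_face (a point): Point on the inner face of the red stop plate (x = +100 mm in the V-block's frame, y = -32 to +48 mm, 56 mm high), 35 mm above the bench: where the centre of the bar's far end comes to lie.
- ramp_toe (a point): Middle of the ramp's lower edge, at bench level, y = -118 mm in the V-block's frame. From here the ramp, 200 mm wide, climbs evenly (12 degrees) towards the block's +y to the crest at y = -20 mm; there the bar's axis is 44 mm above the bench.
- pipe_cut_a: Bystander: rusty pipe off-cut standing on end right of the bar, 43 mm diameter, 70 mm high. Origin at the centre of its underside.
- tape_roll: Bystander: beige roll of tape lying flat right of the bar, 90 mm diameter, 24 mm high. Origin at the centre of its underside.
- cup_3: Bystander: small pink ceramic gas cup standing behind the work, 21 mm diameter, 26 mm high. Origin at the centre of its underside.
- angle_cut: Bystander: off-cut of rusty angle iron (L-shaped, one leg flat, the other upright) right of the bar, 85 x 40 x 40 mm. Origin at the centre of its underside.
- v_seat (a point): Where the bar's centre lies when the job is done: in the V-block's frame x = +20, y = 0, z = 35 mm (bar seated on both faces of the V, end against the stop). The bar's near end is then at x = -60 mm.
There are look-alikes about, which are no part of the job. There is more than one size of the bar; the one meant has the size given above.

How it is judged:
On the way, in this order (a step that is already met when the one before it is completed fails the run):
1. the bar has rolled over at least a third of a turn (not merely slid) on the bench or ramp (angle between bar's own z axis and vertical above 2 rad and y of bar in the frame of vblock below -0.04 m), for 0.05 s.
2. the bar lies in the V (y of bar in the frame of vblock between -0.005 and 0.005 m and z of bar in the frame of vblock below 0.04 m and angle between the x axis of bar and the x axis of vblock, either way round below 0.06 rad), for 0.2 s.
At the end, for the whole second after the job is handed in: The bar lies at rest in the V, touching both faces (axis within 4 mm of its seated line and 3 degrees of the V's direction), with its end no more than 4 mm from the red stop (x of bar in the frame of vblock between 0.016 and 0.024 m and y of bar in the frame of vblock between -0.004 and 0.004 m and z of bar in the frame of vblock between 0.031 and 0.039 m and angle between the x axis of bar and the x axis of vblock, either way round below 0.05 rad and linear speed of bar below 0.01 m/s).
It fails at once if the bar is lifted off the bench, or stood on end ((y of bar in the frame of vblock below -0.15 m and height (world z) of bar above 0.034 m) or (y of bar in the frame of vblock below -0.06 m and height (world z) of bar above 0.047 m) or height (world z) of bar above 0.06 m).
It fails at once if a bystander (pipe off-cut, tape roll, gas cup or angle off-cut) is pushed more than 20 mm (distance of any of pipe_cut_a, tape_roll, cup_3, angle_cut from where it was at the start of the episode above 0.02 m).
It also fails if it takes over 54 s, if anything falls off the work surface, if the arm or the gripper's body presses on something with over 40 N, if the wrist force passes 120 N, or if a joint passes its speed limit or range.

## Robot

A 6-joint arm with a two-finger parallel gripper is mounted at the origin on a cart in front of the work surface, level with it; the furniture and walls round the work are solid. World frame = base frame: x ahead of the robot, y to its left, z up, the work surface at z = 0. Lengths are in m, angles in rad, forces in N, time in s.
With the tool pointing down it reaches from about 0.3 to 0.775 m from the base axis. Payload 14.6 kg.
Tool frame: the origin (TCP) lies at the centre of the arm's flange, where the gripper is bolted on; the fingertips stand 199 mm ahead of it and the grasp point (between the pads) lies 180 mm ahead of it; z points along the fingers, y is the line along which they close (so a half turn about z gives the same grasp; the last joint's range is limited). The gripper opens to 94 mm and grips with 3 to 60 N. Pads are 16 mm wide; open, the fingers measure 119 mm over their backs; the gripper's body (75 mm by 177 mm) begins 78 mm behind the grasp point.
Start: joints at [-1.292, 0.3, 1.521, -0, 1.321, -0.067], TCP at [0.186, -0.517, 0.405] pointing down, gripper open.
Joint ranges: [-3.03, 3.03], [-0.79, 2.21], [0.23, 2.52], [-1.04, 4.18], [0, 3.07], [-2.55, 2.55]. Speed limits (rad/s): [2.22, 2.22, 2.57, 3.14, 3.14, 3.14].

## Interface

Orientations are given as [roll, pitch, yaw] about the fixed x, y, z axes, in that order (R = Rz(yaw) Ry(pitch) Rx(roll)).
In Python, from station import ctrl gives the robot as it stands. The module is installed in compiled form; this text tells all that it offers.
- The arm moves only by the tool servo_tool, never from a script. Its argument "motion" is a list of rows, each a list of 5 numbers: the closure, from 0 (fully open) to 1 (shut), then the shift along the world's x, y, z in cm, then the turn about the world's z in degrees. A call has 1 to 20 rows; each row is the pose to reach, as a shift and turn from the pose commanded when the call began; what a row does not reach only later rows make up. A row lasts 1/8 s, in which the tool goes at most 62.5 mm and 10.7 degrees, less where a joint would pass 70% of its speed; a pose out of reach is approached as far as the arm can. A call with a gripper value outside its range is refused whole. The fingers move at their own pace and stop on an object; "squeeze" is the grip in N (left out, the last holds). Time passes only in rows, so rows that repeat a pose let the fingers close. It gives the time, the measured TCP pose, the force, the opening and the grip force at its end, in the units of the state.
- ctrl.get_obs(): the state, without advancing time (a new reading comes with each control period).
- ctrl.camera(name): name is "scene" or "top" or "wrist"; returns a dict with "image" (384x512x3 uint8, red, green, blue), "fx", "fy", "cx", "cy" (pixels), "camera_from_world" (4x4, takes a point from world to camera coordinates); the wrist camera has in their place "hand_eye" (4x4, takes a point from camera to tool coordinates, whose origin is the TCP and whose axes are the flange's). Camera axes: x right, y up, looking along -z (the intrinsics and any distortion apply to the point x, -y, -z); pixel columns grow to the right and rows downward; lengths in m; the calibration is good to about 2 mm. A picture is of the moment at which its call begins: read the wrist's pose just before it. There is no depth.
- ctrl.hand_in(): hands the job in; it is judged then, once.
The state is a dict: "time_s": time; "qpos": joint angles; "joint_vel": joint speeds; "tau": joint torques, N m; "ee_pos": TCP position; "eef_rot": TCP orientation; "force": force on the tool from outside, world axes, zero at the start; "moment": the same for the moment, N m; "grip_width": finger opening in m; "grip_force": force on a finger pad.
Only numpy, scipy, OpenCV 4.12 (cv2) and the standard library are available. Lean on these libraries where they do the work, as an engineer would, in place of code of your own. Each camera call takes 0.05 s, during which the arm holds its last target. There are 200 camera calls.

## Working session

There is one attempt and no reset: what is moved stays moved. The work goes in short steps, Python scripts to look and compute and a tool call to move; the robot and the scene stay as the last step left them, time stands still between calls to the robot, and variables do not carry over. Pictures are saved under pics/ and viewed, at most 10 in all, crops included, and the job is handed in when it is done.

Besides the shell and the picture viewer there is one more tool, called after "Call:" as a command line: name --pt "numbers of a row" for each row, then --argument value for the rest. servo_tool: Moves the arm, as the interface text tells. Its arguments: {"type":"object","properties":{"motion":{"type":"array","items":{"type":"array","items":{"type":"number"}}},"squeeze":{"type":"number"}},"required":["motion"]}

```bash
mkdir -p pics; cat > h.py <<'E'
import numpy as np, cv2
from station import ctrl
def snap(n,f):
    c=ctrl.camera(n); cv2.imwrite('pics/'+f,c['image'][:,:,::-1]); np.savez(f'pics/{n}.npz',**{k:v for k,v in c.items()}); return c
def ray(c,u,v):
    T=np.array(c['camera_from_world']); R,t=T[:3,:3],T[:3,3]
    d=np.array([(u-c['cx'])/c['fx'],-(v-c['cy'])/c['fy'],-1]); return -R.T@t,R.T@d
def at(c,u,v,z):
    o,d=ray(c,u,v); return o+d*(z-o[2])/d[2]
def proj(c,p):
    T=np.array(c['camera_from_world']); q=T[:3,:3]@np.array(p)+T[:3,3]
    return np.array([c['cx']+c['fx']*q[0]/-q[2], c['cy']+c['fy']*-q[1]/-q[2]])
E
python3 - <<'E'
from h import *
a=snap('top','top0.png'); print(a.keys(),a['camera_from_world'],a['fx'])
b=snap('scene','scene0.png'); print({k:v for k,v in b.items() if k!='image'})
print(ctrl.get_obs())
E
```

```text
dict_keys(['image', 'fx', 'fy', 'cx', 'cy', 'camera_from_world']) [[ 0.02432245 -0.99956266  0.0168198  -0.16499846]
 [ 0.98169745  0.02705991  0.18851494 -0.56058945]
 [-0.18888764  0.01192681  0.98192628 -1.45531225]
 [ 0.          0.          0.          1.        ]] 430.11441298996596
{'fx': 408.5017591137746, 'fy': 408.5017591137746, 'cx': 253.45812293772144, 'cy': 198.27022066537134, 'camera_from_world': array([[ 0.70146184,  0.71240289,  0.02081839, -0.31386997],
       [-0.39288377,  0.36214858,  0.84527555,  0.23671414],
       [ 0.5946374 , -0.60110775,  0.53392494, -1.7300631 ],
       [ 0.        ,  0.        ,  0.        ,  1.        ]])}
{'time_s': 0.1, 'qpos': array([-1.29161822e+00,  3.00422236e-01,  1.52153163e+00,  8.65316388e-06,
        1.32070888e+00, -6.65962040e-02]), 'joint_vel': array([ 0.00077363, -0.00088256, -0.0024699 ,  0.00027773, -0.00066874,
        0.00056768]), 'tau': array([ 9.36254764e-04, -5.32646942e+01, -3.53283834e+01,  7.09441979e-02,
        2.35002738e-02, -4.80400274e-05]), 'ee_pos': array([ 0.18640003, -0.51741729,  0.40413394]), 'eef_rot': array([-3.14052549e+00, -7.95747865e-05,  3.45772126e-01]), 'force': array([-0.22813463, -0.31583026,  0.03383626]), 'moment': array([0.05114469, 0.00285918, 0.0034331 ]), 'grip_force': 0.0, 'grip_width': 0.09395695265071484}
```

View pics/top0.png

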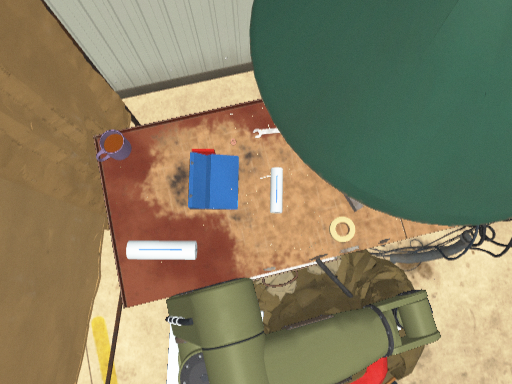

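View pics/scene0.png

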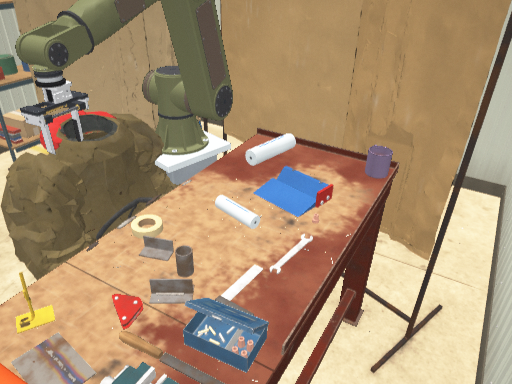

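The top view shows two white bars: one at (277,190), in front of the ramp, and a larger one at (162,250). The blue block is at (213,181) with the red stop at its top (203,151). The bar at (277,190) fits the description because it lies on the ramp side and looks smaller. I'll confirm its size in one enlarged crop.

```bash
python3 - <<'E'
from h import *
t=cv2.imread('pics/top0.png')[140:230,180:300]; s=cv2.imread('pics/scene0.png')[160:235,205:340]
t=cv2.resize(t,(800,600),interpolation=cv2.INTER_CUBIC)
s=cv2.resize(s,None,fx=5.9,fy=5.9,interpolation=cv2.INTER_CUBIC)
cv2.imwrite('pics/crop_t.png',t);cv2.imwrite('pics/crop_s.png',s)
E
```

```text
(no output)
```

View pics/crop_t.png

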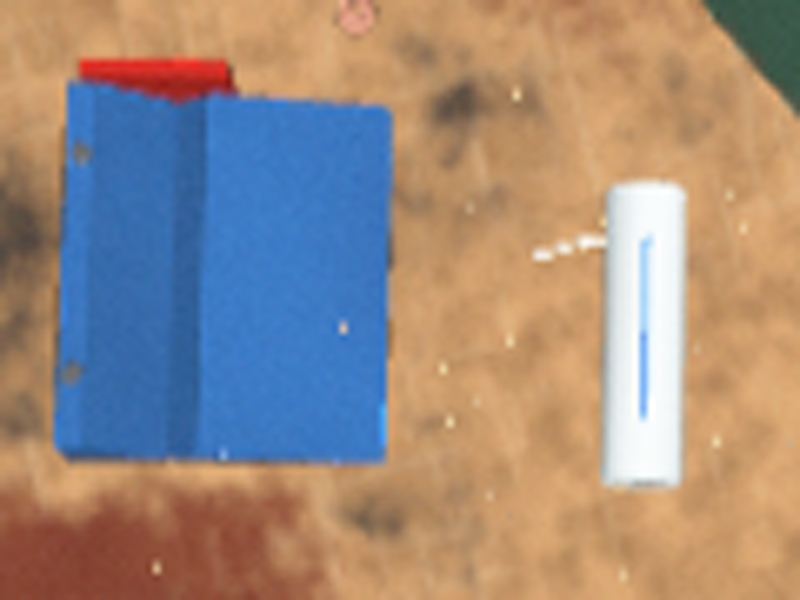

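View pics/crop_s.png

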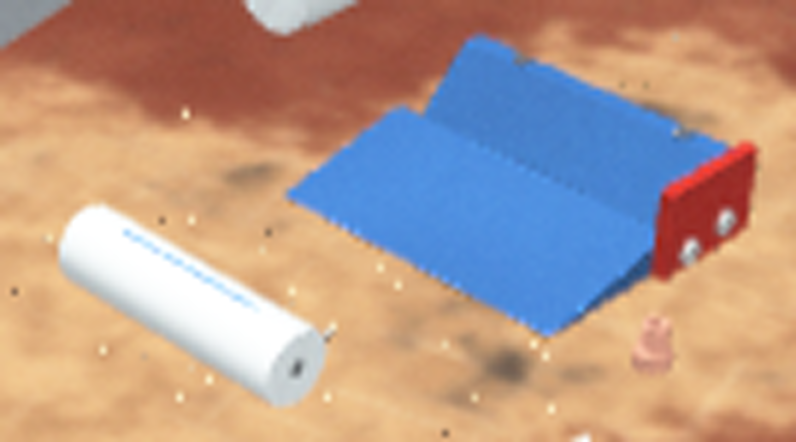

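The target is the bar at crop (645,335); the stop is at (155,75) and the ramp toe runs from (391,105) to (386,462). I'll fit the block pose and the bar's size now.

```bash
python3 - <<'E'
from h import *
from scipy.optimize import least_squares
c=dict(np.load('pics/top.npz')); s=dict(np.load('pics/scene.npz'))
P=lambda X,Y:(180+X/6.667-.43,140+Y/6.667-.43); S=lambda X,Y:(205+X/5.9-.42,160+Y/5.9-.42)
ob=[(c,P(391,105),(.1,-.118,0)),(c,P(386,462),(-.1,-.118,0)),(c,P(198,460),(-.1,-.02,.022)),
(s,S(287,195),(-.1,-.118,0)),(s,S(550,335),(.1,-.118,0)),(s,S(404,106),(-.1,-.02,.022)),(c,P(82,458),(-.1,.04,.044))]
def tr(p,q): a=p[2];return np.array([p[0]+np.cos(a)*q[0]-np.sin(a)*q[1],p[1]+np.sin(a)*q[0]+np.cos(a)*q[1],q[2]])
r=least_squares(lambda p:np.concatenate([proj(k,tr(p,q))-u for k,u,q in ob]),[.5,0,0])
p=r.x;print('block',p,'deg',np.degrees(p[2]),'res',r.fun.round(1))
inv=lambda w:np.array([np.cos(p[2])*(w[0]-p[0])+np.sin(p[2])*(w[1]-p[1]),-np.sin(p[2])*(w[0]-p[0])+np.cos(p[2])*(w[1]-p[1])])
def bl(b):
    e=lambda t,y,z:np.array([b[0]+t*np.cos(b[2])-y*np.sin(b[2]),b[1]+t*np.sin(b[2])+y*np.cos(b[2]),z])
    return np.concatenate([proj(c,e(.08,0,.044))-P(647,185),proj(c,e(-.08,0,.022))-P(642,487),proj(s,e(.08,0,.022))-S(297,368)])
r=least_squares(bl,[p[0],p[1]-.27,0]);b=r.x
print('bar',b,np.degrees(b[2]),'res',r.fun.round(1),'in block',inv(b))
print('diam',np.linalg.norm(at(c,*P(606,335),.025)-at(c,*P(685,335),.025)))
np.savez('pose.npz',p=p,b=b)
for n in [(-.06,0),(.1,0),(0,-.118),(-.1,0)]:print(n,tr(p,(*n,0)))
# bystanders near
print('tape',at(c,342,229.5,.012),'cup',at(s,205+653/5.9,160+365/5.9,0),'angle',at(s,155,255,0),'pipe',at(s,184,273,0))
E
```

```text
block [0.59955124 0.06243827 0.02291335] deg 1.3128384731244718 res [-0.3  0.4 -0.3  0.5  0.  -0.2 -0.6  0.2  0.6  0.6 -1.  -0.  -0.4 -0.9]
bar [ 0.57094849 -0.1957627   0.01065411] 0.6104355878477925 res [-0.1  0.1 -0.   0.   0.   0.2] in block [-0.03451097 -0.25747786]
diam 0.04249134987223809
(-0.06, 0) [0.53956699 0.06106358 0.        ]
(0.1, 0) [0.69952499 0.0647294  0.        ]
(0, -0.118) [ 0.60225477 -0.05553076  0.        ]
(-0.1, 0) [0.49957749 0.06014713 0.        ]
tape [ 0.43812897 -0.43372849  0.012     ] cup [ 0.75597476 -0.03443146  0.        ] angle [ 0.55300137 -0.48031589  0.        ] pipe [ 0.66457467 -0.46559167  0.        ]
```

Call:
servo_tool --pt "0 38.5 25.7 0 71.5" --pt "0 38.5 25.7 0 71.5" --pt "0 38.5 25.7 0 71.5" --pt "0 38.5 25.7 0 71.5" --pt "0 38.5 25.7 0 71.5" --pt "0 38.5 25.7 0 71.5" --pt "0 38.5 25.7 0 71.5" --pt "0 38.5 25.7 0 71.5" --pt "0 38.5 25.7 0 71.5" --pt "0 38.5 25.7 0 71.5" --pt "0 38.5 25.7 0 71.5" --pt "0 38.5 25.7 -10 71.5" --pt "0 38.5 25.7 -10 71.5" --pt "0 38.5 25.7 -10 71.5"

```text
time_s: 1.85
ee_pos: [0.5706, -0.2609, 0.3025]
eef_rot: [-3.137, -0.002, 1.593]
force: [-0.2, -1.0, 0.7]
grip_width: 0.094
grip_force: 0.0
```

Call:
servo_tool --pt "0 0 0 -5 0" --pt "0 0 0 -7.5 0" --pt "0 0 0 -9 0" --pt "0 0 0 -9 0" --pt "0 0 0 -9 0"

```text
time_s: 2.48
ee_pos: [0.5718, -0.2607, 0.2164]
eef_rot: [3.14, 0.001, 1.594]
force: [-0.2, 0.2, 0.4]
grip_width: 0.0938
grip_force: 0.0
```

```bash
python3 - <<'E'
from h import *
s=snap('scene','s1.png');t=snap('top','t1.png')
a=cv2.imread('pics/s1.png')[90:260,170:350];b=cv2.imread('pics/t1.png')[120:260,170:350]
a=cv2.resize(a,None,fx=2.2,fy=2.2*.9*1.0);b=cv2.resize(b,None,fx=2.2,fy=2.2)
h=max(a.shape[0],b.shape[0]);f=lambda i:cv2.copyMakeBorder(i,0,h-i.shape[0],0,0,0)
cv2.imwrite('pics/c1.png',np.hstack([f(a),f(b)]))
E
```

```text
(no output)
```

View pics/c1.png

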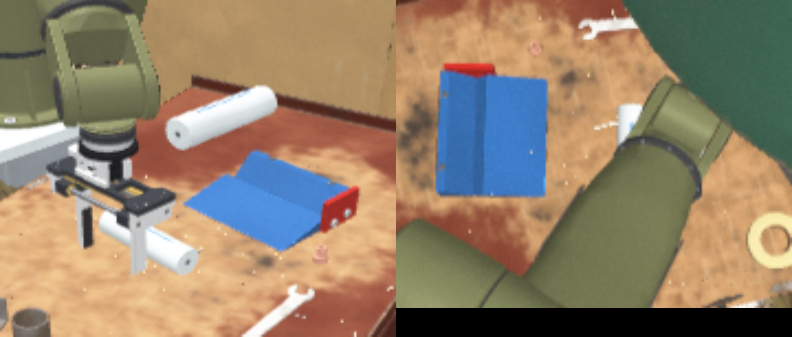

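The fingers stand behind the bar (fingertips at about (85,245) and (138,272) in the left panel), and the ramp ahead is clear. Next I roll the bar to the toe.

Call:
servo_tool --pt "0 0 0.6 -0.2 0" --pt "0 0 1.3 -0.2 0" --pt "0 0 2.0 -0.2 0" --pt "0 -0.1 2.7 -0.2 0" --pt "0 -0.1 3.4 -0.2 0" --pt "0 -0.1 4.2 -0.2 0" --pt "0 -0.1 5 -0.2 0" --pt "0 -0.1 5.8 -0.2 0" --pt "0 -0.15 6.6 -0.2 0" --pt "0 -0.15 7.4 -0.2 0" --pt "0 -0.15 8.2 -0.2 0" --pt "0 -0.2 9 -0.2 0" --pt "0 -0.2 9.8 -0.2 0" --pt "0 -0.2 10.6 -0.2 0" --pt "0 -0.25 11.4 -0.2 0" --pt "0 -0.25 12.2 -0.2 0" --pt "0 -0.3 13 -0.2 0" --pt "0 -0.3 13.8 -0.2 0" --pt "0 -0.3 14.6 -0.2 0" --pt "0 -0.35 15.4 -0.2 0"

```text
time_s: 5.08
ee_pos: [0.5679, -0.1059, 0.2126]
eef_rot: [3.142, -0.0, 1.594]
force: [0.5, 0.0, -0.4]
grip_width: 0.0942
grip_force: 0.2
```

```bash
python3 - <<'E'
from h import *
print(ctrl.get_obs()['ee_pos'])
s=snap('scene','s2.png')
cv2.imwrite('pics/c2.png',cv2.resize(cv2.imread('pics/s2.png')[100:260,170:350],None,fx=3.5,fy=3.5,interpolation=cv2.INTER_CUBIC))
E
```

```text
[ 0.56790511 -0.10590291  0.21262927]
```

View pics/c2.png

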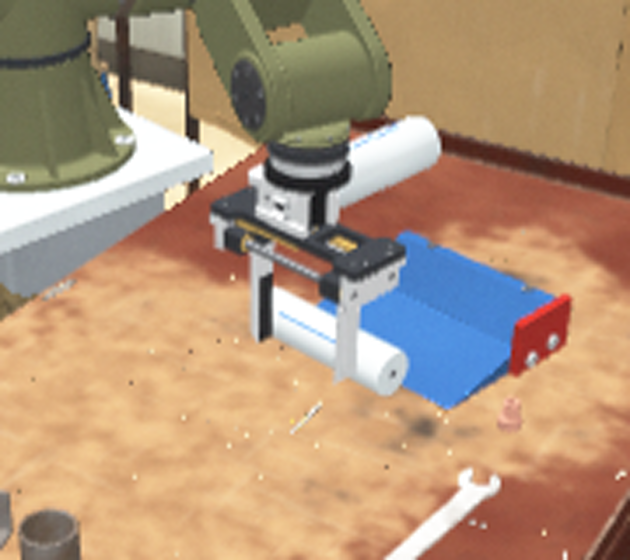

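The bar rolled nearly a full turn and lies at the toe, with its end face at about (395,370), still square to the block. Now up the ramp and over the crest.

Call:
servo_tool --pt "0 0 0.7 0 0" --pt "0 0 1.4 0.1 0" --pt "0 -0.05 2.1 0.2 0" --pt "0 -0.05 2.8 0.35 0" --pt "0 -0.05 3.5 0.5 0" --pt "0 -0.1 4.2 0.65 0" --pt "0 -0.1 4.9 0.8 0" --pt "0 -0.1 5.6 0.95 0" --pt "0 -0.15 6.3 1.1 0" --pt "0 -0.15 7 1.25 0" --pt "0 -0.15 7.7 1.4 0" --pt "0 -0.2 8.4 1.55 0" --pt "0 -0.2 9.1 1.7 0" --pt "0 -0.2 9.8 1.85 0" --pt "0 -0.2 10.4 2.0 0" --pt "0 -0.25 11 2.1 0" --pt "0 -0.25 11.5 2.2 0" --pt "0 -0.25 12 2.2 0" --pt "0 -0.25 12.4 2.2 0" --pt "0 -0.25 12.4 2.2 0"

```text
time_s: 7.62
ee_pos: [0.5654, 0.018, 0.2345]
eef_rot: [-3.141, -0.0, 1.594]
force: [-1.0, -0.2, 0.3]
grip_width: 0.0935
grip_force: 0.0
```

```bash
python3 - <<'E'
from h import *
print(ctrl.get_obs()['ee_pos'])
s=snap('scene','s3.png')
cv2.imwrite('pics/c3.png',cv2.resize(cv2.imread('pics/s3.png')[100:260,200:380],None,fx=3.5,fy=3.5,interpolation=cv2.INTER_CUBIC))
E
```

```text
[0.56535755 0.01795594 0.23448759]
```

View pics/c3.png

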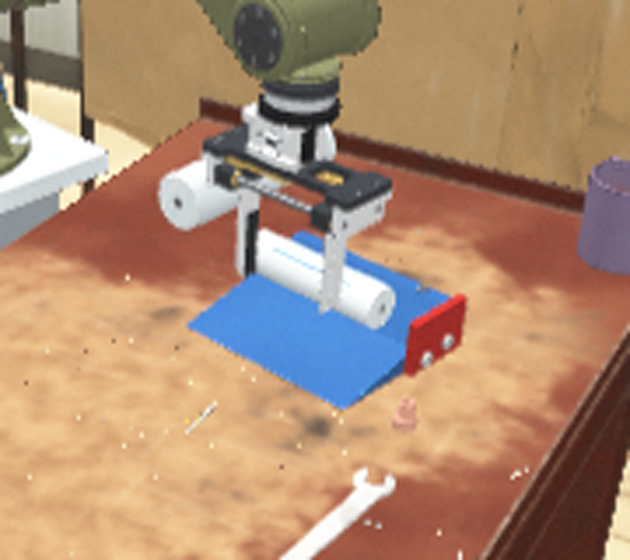

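End face at crop (380,308). I'll check whether that fits the seat or the crest.

```bash
python3 - <<'E'
from h import *
p=np.load('pose.npz')['p'];c=dict(np.load('pics/scene.npz'));a=p[2]
for z in (.035,.044):
    w=at(c,200+380/3.5-.4,100+308/3.5-.4,z);d=w[:2]-p[:2]
    print(z,w,np.cos(a)*d[0]+np.sin(a)*d[1],-np.sin(a)*d[0]+np.cos(a)*d[1])
E
```

```text
0.035 [0.64417789 0.06201394 0.035     ] 0.04460521785709159 -0.0014466745186254705
0.044 [0.65321132 0.04953233 0.044     ] 0.053350301986925495 -0.014131968851227538
```

The bar is seated: at z = 35 mm its end is at block y ≈ -1 mm, x ≈ +45 mm. Now I retreat, lift, go to its near end and close the fingers.

Call:
servo_tool --pt "0 0 -0.8 0 0" --pt "0 0 -1.5 1 0" --pt "0 0 -1.5 4 0" --pt "0 0 -1.5 8 0" --pt "0.5 -3 0 8 0" --pt "1 -7 2 8 0" --pt "1 -12 4.1 8 0" --pt "1 -12 4.1 8 0" --pt "1 -12 4.1 8 0" --pt "1 -12 4.1 5 0" --pt "1 -12 4.1 2 0" --pt "1 -12 4.1 -0.3 0" --pt "1 -12 4.1 -0.3 0" --pt "1 -12 4.1 -0.3 0" --pt "1 -12 4.1 -0.3 0"

```text
time_s: 9.55
ee_pos: [0.4458, 0.0584, 0.2326]
eef_rot: [3.14, -0.0, 1.594]
force: [-0.5, -1.0, -0.5]
grip_width: 0.0004
grip_force: 0.0
```

```bash
python3 - <<'E'
from h import *
print(ctrl.get_obs()['ee_pos'])
s=snap('scene','s4.png')
cv2.imwrite('pics/c4.png',cv2.resize(cv2.imread('pics/s4.png')[100:260,200:380],None,fx=3.5,fy=3.5,interpolation=cv2.INTER_CUBIC))
E
```

```text
[0.44584126 0.05844641 0.23257929]
```

View pics/c4.png

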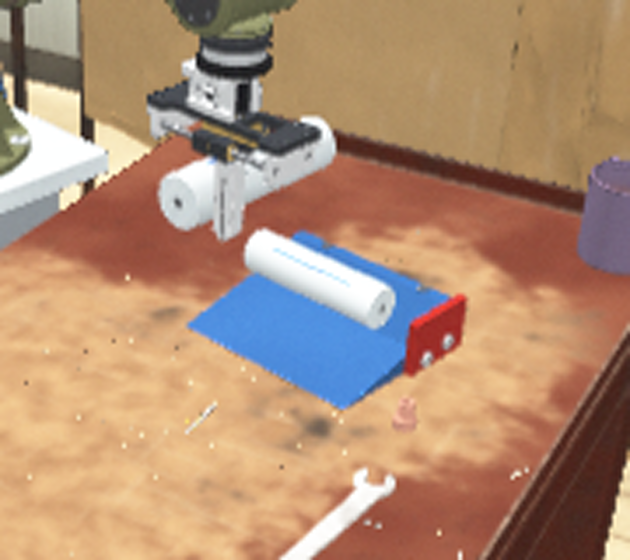

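The bar lies in the V and the closed fingers stand off its near end. Now the push, slowing before the stop.

Call:
servo_tool --pt "1 0.5 0 0 0" --pt "1 1 0 0 0" --pt "1 1.5 0.05 0 0" --pt "1 2 0.05 0 0" --pt "1 2.4 0.05 0 0" --pt "1 2.8 0.05 0 0" --pt "1 3.2 0.1 0 0" --pt "1 3.6 0.1 0 0" --pt "1 4 0.1 0 0" --pt "1 4.4 0.1 0 0" --pt "1 4.8 0.1 0 0" --pt "1 5.2 0.1 0 0" --pt "1 5.6 0.15 0 0" --pt "1 6 0.15 0 0" --pt "1 6.3 0.15 0 0" --pt "1 6.6 0.15 0 0" --pt "1 6.8 0.15 0 0" --pt "1 7 0.15 0 0" --pt "1 7 0.15 0 0"

```text
time_s: 11.98
ee_pos: [0.5152, 0.0601, 0.2313]
eef_rot: [-3.14, -0.0, 1.594]
force: [-4.9, 0.3, 1.1]
grip_width: -0.0001
grip_force: 2.5
```

Call:
servo_tool --pt "1 0.15 0 0 0" --pt "1 0.3 0 0 0" --pt "1 0.45 0 0 0" --pt "1 0.6 0 0 0" --pt "1 0.6 0 0 0"

```text
time_s: 12.6
ee_pos: [0.5212, 0.0601, 0.2313]
eef_rot: [-3.14, -0.0, 1.594]
force: [-4.7, 1.3, 0.2]
grip_width: 0.0004
grip_force: 2.4
```

Pushing with about 5 N, sliding. I creep on in small steps until the force rises.

Call:
servo_tool --pt "1 0.1 0 0 0" --pt "1 0.2 0 0 0" --pt "1 0.3 0 0 0" --pt "1 0.4 0 0 0" --pt "1 0.4 0 0 0"

```text
time_s: 13.22
ee_pos: [0.5255, 0.06, 0.2316]
eef_rot: [3.141, 0.0, 1.594]
force: [-2.6, 0.9, -1.4]
grip_width: 0.0003
grip_force: 1.4
```

Call:
servo_tool --pt "1 0.1 0 0 0" --pt "1 0.2 0 0 0" --pt "1 0.2 0 0 0"

```text
time_s: 13.6
ee_pos: [0.5275, 0.06, 0.2317]
eef_rot: [3.141, 0.0, 1.594]
force: [-2.1, 0.7, -1.2]
grip_width: 0.0006
grip_force: 1.4
```

Call:
servo_tool --pt "1 0.1 0 0 0" --pt "1 0.2 0 0 0" --pt "1 0.2 0 0 0"

```text
time_s: 13.98
ee_pos: [0.5289, 0.0601, 0.2316]
eef_rot: [-3.139, 0.0, 1.594]
force: [-12.2, -0.5, 5.5]
grip_width: 0.0005
grip_force: 6.4
```

The force rose to 12 N: the bar is against the stop. I back straight off, lift, and check.

Call:
servo_tool --pt "1 -0.1 0 0 0" --pt "1 -0.5 0 0 0" --pt "1 -2 0 0 0" --pt "1 -5 0 0 0" --pt "1 -8 0 2 0" --pt "1 -10 0 8 0" --pt "1 -10 0 12 0" --pt "1 -10 0 12 0" --pt "1 -10 0 12 0"

```text
time_s: 15.1
ee_pos: [0.4293, 0.06, 0.3511]
eef_rot: [3.141, 0.0, 1.594]
force: [-0.2, -0.1, -0.1]
grip_width: 0.0004
grip_force: 0.0
```

```bash
python3 - <<'E'
from h import *
s=snap('scene','s5.png');t=snap('top','t5.png')
a=cv2.resize(cv2.imread('pics/s5.png')[150:220,250:340],None,fx=8,fy=8,interpolation=cv2.INTER_CUBIC)
cv2.imwrite('pics/c5.png',a)
p=np.load('pose.npz')['p']
E
```

```text
(no output)
```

View pics/c5.png

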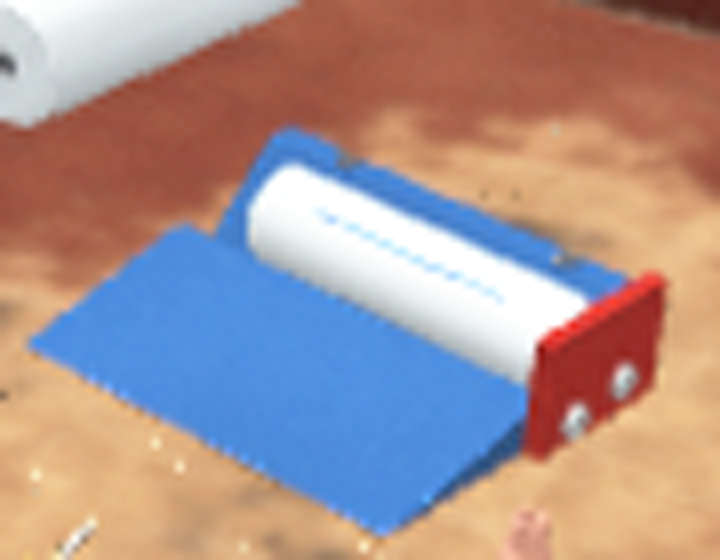

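The bar lies in the V from (260,210) to the red stop at (540,360), with no visible gap, the hand is clear and the gas cup is untouched. Handing in.

```bash
python3 -c "
from station import ctrl
print(ctrl.hand_in())"
```

```text
the job is handed in; nothing more can be done
None
```

The 44 mm bar was rolled up the ramp into the V and pushed against the red stop (push force rose to 12 N, no gap visible afterwards), the hand was withdrawn, and the job was handed in at about 15 s; no verdict came back.

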